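Chock the row of cell bodies with the hanging chock

ROBOT

A 6-joint arm with a two-finger parallel gripper is mounted at the origin on the work surface. World frame = base frame: x ahead of the robot, y to its left, z up, the work surface at z = 0. Lengths are in m, angles in rad, forces in N, time in s.
With the tool pointing down it reaches from about 0.25 to 0.725 m from the base axis. Payload 4 kg.
Tool frame: the origin (TCP) lies on the front face of the gripper's body, between the roots of the fingers; the fingertips stand 73 mm ahead of it and the grasp point (between the pads) lies 54 mm ahead of it; x points along the fingers, y is the direction in which the jaws open and shut, and the axes are right-handed (so a half turn about x gives the same grasp; the last joint's range is limited). The gripper opens to 85 mm and grips with 20 to 120 N. Pads are 22 mm wide; open, the fingers measure 114 mm over their backs; the gripper's body (76 mm by 85 mm) begins 54 mm behind the grasp point. The pads swing forward as they close: fully open they stand 13 mm farther back than shut.
Start: joints at [1.193, 0.241, 0.005, 1.335, 0, 1.571], TCP at [0.184, 0.465, 0.304] pointing down, gripper open.
Joint ranges: [-2.72, 2.72], [-1.05, 1.87], [-1.09, 1.28], [-1.99, 2.15], [-1.42, 1.44], [-3.14, 3.14]. Speed limits (rad/s): [2.79, 2.79, 3.14, 3.14, 3.14, 3.14].

INTERFACE

Orientations are given as a unit quaternion [x, y, z, w].
In Python, from workcell import state, grab_frame, get_calibration, sign_off gives the robot as it stands. The module is installed in compiled form; this text tells all that it offers.
- The arm moves only by the tool arm_command, never from a script. Its argument "rows" is a list of rows, each a list of 5 numbers: the shift along the tool's x, y, z in m, then the turn about the tool's x in rad, then the opening in per cent of the stroke, from 0 (shut) to 100 (fully open). A call has 1 to 20 rows; each row shifts and turns the commanded pose from where the row before left it, along the tool's axes as they then stand; what a row does not reach is not made up. A row lasts 1/12 s, in which the tool goes at most 41.7 mm and 7.16 degrees, less where a joint would pass 70% of its speed; a pose out of reach is approached as far as the arm can. A call with a gripper value outside its range is refused whole. The fingers move at their own pace and stop on an object; "grip_force" is the grip in N (left out, the last holds). Time passes only in rows, so rows that do not move let the fingers close. It gives the time, the measured TCP pose, the force and the opening at its end, in the units of the state.
- state(): the state, without advancing time (a new reading comes with each control period).
- grab_frame(name): name is "scene" or "side" or "wrist"; returns the picture (420x560x3 uint8, blue, green, red); there is no depth.
- get_calibration(name): a dict with "mtx" (3x3 intrinsics, pixels), "rvec" (rotation vector, rad) and "tvec" (3), from world to camera coordinates, as OpenCV has them. Camera axes: x right, y down, z forward; pixel columns grow to the right and rows downward; lengths in m; the calibration is good to about 2 mm. The wrist camera is an equidistant fisheye: a pixel r from the principal point sees the ray r / f radians off the axis. A picture is of the moment at which its call begins: read the wrist's pose just before it. get_calibration takes no time and is no camera call; for the wrist camera it gives the pose at the moment of the call.
- sign_off(): hands the job in, once; it reports no verdict.
The state is a dict: "t": time; "joint_pos": joint angles; "joint_vel": joint speeds; "joint_efforts": joint torques, N m; "tool_pos": TCP position; "tool_rot": TCP orientation; "wrist_force": force on the tool from outside, world axes, zero at the start; "moment": the same for the moment, N m; "width": finger opening in m.
Only numpy, scipy, OpenCV 4.12 (cv2) and the standard library are available. Lean on these libraries where they do the work, as an engineer would, in place of code of your own. Each camera call takes 0.05 s, during which the arm holds its last target. There are 200 camera calls.

TASK

Take the metal chock off the stand's peg: lift it and draw it off over the turned keeper finger at the peg's end, feeling your way without wrenching. Stand the chock gently on the tray's bed at the open end of the row of beige cell bodies, and push it squarely towards the stop, without ramming, until the whole row is closed up against the stop, so that nothing can roll. Let go and leave everything else on the bench where it is.

Things in the scene. Friction and masses are not known exactly. Their poses are not given: they have to be found in the camera images.
- chock_mid (a point): the chock, bare aluminium, 0.4 to 0.8 kg, 150 mm tall, same front and back: foot block 40 (x) x 80 (y) x 45 mm tall, and on its centre an upright plate 14 mm thick (x), 60 mm wide (y), up to the top. The solid tab from 84 to 150 mm above the underside is the grip. Point at half height (75 mm above the underside), mid-plate. It hangs z up, x along the peg.
- chock_eye (a point): centre of the closed rectangular eye through the chock's plate, 8 mm below chock_mid: 22 mm wide (y), 34 mm tall (50 to 84 mm above the underside). At the start the eye's upper edge rests on the rod. Lifted by 16 mm it clears an upright finger; at 26 mm its lower edge meets the rod from below.
- peg (a point): axis point of the peg's free end, 140 mm above the bench. Level steel rod, 8 mm diameter, running from here along +x for 85 mm to the post (20 x 30 mm, top 150 mm above the bench). The chock hangs about 35 mm from here and leaves along -x. A stiff keeper finger, 8 mm diameter, its end 20 mm from the rod's axis, stands out here square to the rod, leaning up to 43 deg left or right of straight up.
- stand: the peg's stand, fixed; dark base 150 x 110 x 10 mm. Origin on the bench, 35 mm along +x from the peg's end; axes as peg. The finger's lean differs each time and is not reported: feel for it. Beyond about 25 deg it blocks a centred eye (plate stops after some 24 mm of drawing); shift the chock up to 7 mm to the side it leans to.
- chock: the chock's body, origin at the centre of its underside (75 mm below chock_mid), same axes.
- tray: fixed tray, 260 (x) x 116 (y) mm, origin at the bench under the bed's centre, z up. Bed surface 8 mm above the bench. Two side rails along x, 22 mm above the bench, 96 mm apart inside. Stop bar (50 mm high) at the +x end, its face at x = +115 mm; the -x end is open and is where the chock goes. With the row closed up, three cell bodies take 132 mm, so the chock's middle then stands at x = -37 mm.
- cell1_mid (a point): first cell body (beige plastic roller), 44 mm diameter, 86 mm long, 0.2 kg, lying on its side across the tray, free to roll. Point on its axis, half-way along; y along its axis. Nearest the open end.
- cell2_mid (a point): middle cell body (beige plastic roller), 44 mm diameter, 86 mm long, 0.2 kg, lying on its side across the tray, free to roll. Point on its axis, half-way along; y along its axis.
- cell3_mid (a point): last cell body (beige plastic roller), 44 mm diameter, 86 mm long, 0.2 kg, lying on its side across the tray, free to roll. Point on its axis, half-way along; y along its axis. Nearest the stop. The three lie with gaps of some mm.
- cell1: first cell body; origin turns as it rolls (see its point).
- cell2: middle cell body; see its point.
- cell3: last cell body; see its point.
- flange_mid (a point): bystander: beige plastic ring lying flat, 72 mm diameter, 18 mm high. Its centre.
- jar_mid (a point): bystander: amber glass jar, 54 mm diameter, 75 mm high. Its centre.
- wrench: bystander: steel wrench lying flat, 150 mm long along its x.
- beaker_mid (a point): bystander: glass beaker, 70 mm diameter, 90 mm high. Its centre.
- fittings_mid (a point): bystander: white fittings box, 110 x 80 x 35 mm. Its centre.
- endcap_mid (a point): bystander: beige end cap with a stub, 68 mm diameter, 34 mm high. Its centre.
There are look-alikes about, which are no part of the job. What is shaped like the cell3 but green or pink is not meant.

How it is judged:
By the outcome, as a careful person would: the job done as asked, in the order asked, and still so for the second after the job is handed in, with the robot touching nothing.
It also fails if it takes over 64 s, if anything falls off the work surface, if the arm or the gripper's body presses on something with over 40 N, if the wrist force passes 120 N, or if a joint passes its speed limit or range.

## Working session

There is one attempt and no reset: what is moved stays moved. The work goes in short steps, Python scripts to look and compute and a tool call to move; the robot and the scene stay as the last step left them, time stands still between calls to the robot, and variables do not carry over. Pictures are saved under pics/ and viewed, about 8 in all and at most 12, crops included, and the job is handed in when it is done.

Besides the shell and the picture viewer there is one more tool, called after "Emit:" as name(argument=value, ...), one argument or row to a line, values as JSON. arm_command: Moves the arm, as the interface text tells. Its arguments: {"type":"object","properties":{"rows":{"type":"array","items":{"type":"array","items":{"type":"number"}}},"grip_force":{"type":"number"}},"required":["rows"]}

```bash
mkdir -p pics
python3 - <<'E'
from workcell import *
import cv2
s=state();print(s)
for n in("scene","side"):
    cv2.imwrite(f"pics/{n}0.png",grab_frame(n));print(n,get_calibration(n))
E
```

```text
{'t': 0.0, 'joint_pos': array([ 1.19301947e+00,  2.41418311e-01,  3.70689801e-03,  1.33521484e+00,
       -8.91124361e-08,  1.57080823e+00]), 'joint_vel': array([ 1.67877705e-03,  3.78221434e-05, -1.15545523e-03, -9.39682249e-04,
       -9.80063055e-04, -9.60889113e-04]), 'joint_efforts': array([-2.07810353e-04, -3.72319221e+01,  2.52407598e+01,  1.69359462e-02,
        1.10232838e-04, -4.34739519e-06]), 'tool_pos': array([0.18424591, 0.46428583, 0.30300354]), 'tool_rot': array([ 0.13203587,  0.69467005, -0.13351518,  0.69438732]), 'wrist_force': array([-0.08303629,  0.1972706 , -0.31886123]), 'moment': array([-0.02443294, -0.00629106, -0.032135  ]), 'width': 0.08554331461036932}
scene {'mtx': array([[484.03311308,   0.        , 282.74860206],
       [  0.        , 484.03311308, 214.80790203],
       [  0.        ,   0.        ,   1.        ]]), 'rvec': array([ 1.00959349,  2.6009163 , -0.83655005]), 'tvec': array([ 0.42305134, -0.24073488,  1.73735544])}
side {'mtx': array([[536.33288229,   0.        , 279.3136855 ],
       [  0.        , 536.33288229, 206.34938497],
       [  0.        ,   0.        ,   1.        ]]), 'rvec': array([ 2.37522914, -0.17283754,  0.092595  ]), 'tvec': array([-0.53095879,  0.14249385,  1.55674513])}
```

View pics/scene0.png

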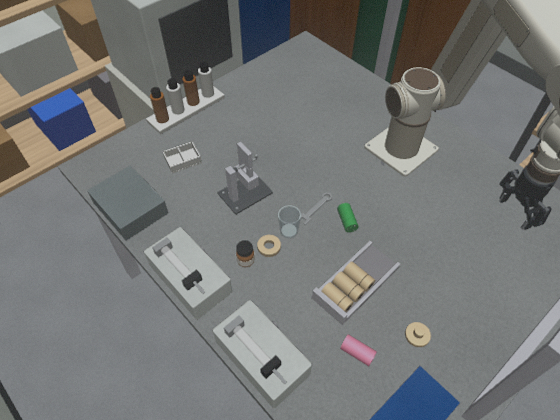

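View pics/side0.png

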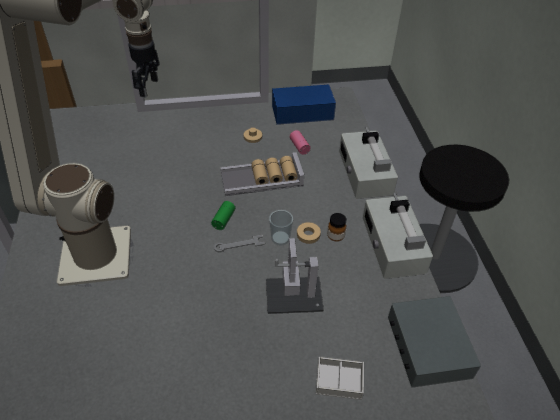

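The scene view shows the stand and chock at about (245,185) and the tray with three beige rollers at (352,287). In the side view the stand is at (293,285) and the tray at (262,173). I'll enlarge both.

Run:
```python
import cv2,numpy as np
a=cv2.imread("pics/scene0.png");b=cv2.imread("pics/side0.png")
f=lambda im,x,y,w,h:cv2.resize(im[y:y+h,x:x+w],(400,300),interpolation=cv2.INTER_CUBIC)
m=np.vstack([np.hstack([f(a,205,135,80,80*3//4+20),f(b,255,230,80,90)]),np.hstack([f(a,305,235,104,90),f(b,210,140,104,60)])])
cv2.imwrite("pics/crop1.png",m)
```

```text
(no output)
```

View pics/crop1.png

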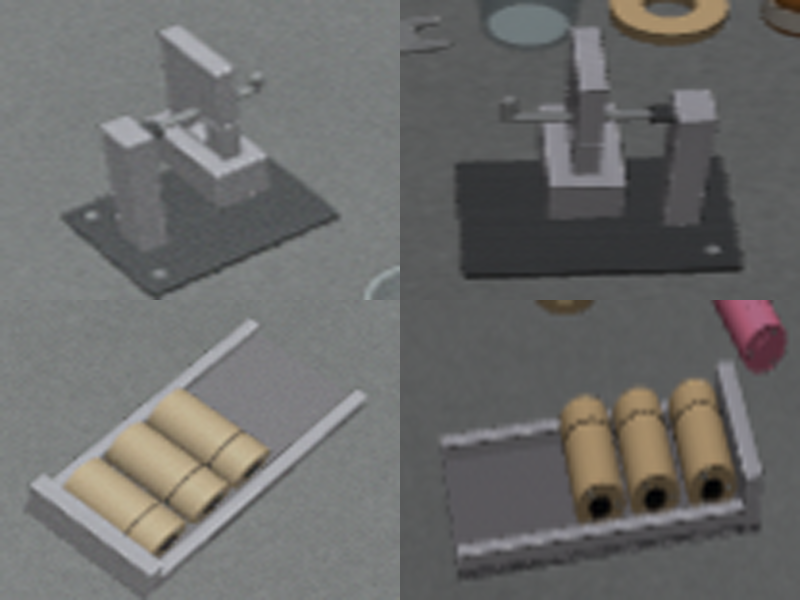

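```bash
cat > h.py <<'E'
from workcell import *
import cv2,numpy as np
from scipy.spatial.transform import Rotation as R
def ray(n,uv,c=None):
    c=c or get_calibration(n);M=R.from_rotvec(c["rvec"]).as_matrix();o=-M.T@c["tvec"]
    if n=="wrist":
        K=c["mtx"];p=np.array([(uv[0]-K[0,2])/K[0,0],(uv[1]-K[1,2])/K[1,1]]);r=np.hypot(*p)
        d=np.r_[p/r*np.sin(r),np.cos(r)]
    else:
        d=np.r_[cv2.undistortPoints(np.array([[uv]],float),c["mtx"],None)[0,0],1]
    return o,M.T@d
def onz(n,uv,z,c=None):
    o,d=ray(n,uv,c);return o+d*(z-o[2])/d[2]
def proj(n,P):
    c=get_calibration(n);return cv2.projectPoints(np.array(P,float).reshape(-1,1,3),c["rvec"],c["tvec"],c["mtx"],None)[0][:,0]
E
python3 - <<'E'
from h import *
np.set_printoptions(precision=4,suppress=True)
for k,n,p,z in [("platetopL","scene",(239.2,143.3),.21),("platetopR","scene",(250.6,153.4),.21),("platetopC","side",(293,243.8),.21),
 ("plfar","side",(292.6,238.4),.21),("plnear","side",(293.2,249.5),.21),
 ("baseTL","side",(266.4,278.9),.01),("baseTR","side",(320.4,278),.01),("baseBL","side",(268,311),0.01),("baseBR","side",(323,309.5),0.01),
 ("peg","side",(276.8,262.5),.15),("peg","scene",(256,157.2),.15),("posttop","side",(313.6,261),.15),("posttop","scene",(230.2,170.3),.15),
 ("baseA","scene",(217.5,192.5),.01),("baseB","scene",(236.6,213.5),.01),("baseC","scene",(272.8,192.5),.01),
 ("tipF","scene",(370.8,241.9),.022),("tipN","scene",(399.1,264.1),.022),("stopL","scene",(314.9,289),.05),("stopR","scene",(346.1,316),.05),
 ("tipF","side",(221.2,168),.022),("tipN","side",(225.6,190),.022),("stopF","side",(295,153),.05),("stopN","side",(302.3,174.6),.05)]:
    print(k,n,onz(n,p,z))
for n in("scene","side"):
    im=cv2.imread(f"pics/{n}0.png");h=cv2.cvtColor(im,cv2.COLOR_BGR2HSV)
    m=cv2.inRange(h,(8,60,90),(28,255,255))
    k,_,st,ce=cv2.connectedComponentsWithStats(m)
    for i in range(1,k):
        if st[i,4]>60: print(n,ce[i],st[i],onz(n,ce[i],.035))
E
```

```text
platetopL scene [ 0.5346 -0.2388  0.21  ]
platetopR scene [ 0.5359 -0.1843  0.21  ]
platetopC side [ 0.5363 -0.206   0.21  ]
plfar side [ 0.5383 -0.1887  0.21  ]
plnear side [ 0.5338 -0.2239  0.21  ]
baseTL side [ 0.4763 -0.1585  0.01  ]
baseTR side [ 0.6265 -0.1765  0.01  ]
baseBL side [ 0.4664 -0.2626  0.01  ]
baseBR side [ 0.6123 -0.2786  0.01  ]
peg side [ 0.4957 -0.2123  0.15  ]
peg scene [ 0.4997 -0.2055  0.15  ]
posttop side [ 0.5893 -0.2205  0.15  ]
posttop scene [ 0.5928 -0.2174  0.15  ]
baseA scene [ 0.6166 -0.2728  0.01  ]
baseB scene [ 0.6244 -0.164   0.01  ]
baseC scene [ 0.4814 -0.1499  0.01  ]
tipF scene [0.3947 0.2013 0.022 ]
tipN scene [0.3915 0.3094 0.022 ]
stopL scene [0.6444 0.2087 0.05  ]
stopR scene [0.6392 0.3227 0.05  ]
tipF side [0.3868 0.3034 0.022 ]
tipN side [0.3927 0.197  0.022 ]
stopF side [0.6381 0.3143 0.05  ]
stopN side [0.6432 0.206  0.05  ]
scene [49.8285  9.8883] [   0    0   97   27 1405] [ 0.5375 -1.5868  0.035 ]
scene [50.3569 82.6296] [   0   30  111   92 2295] [ 0.7708 -1.1219  0.035 ]
scene [ 55.0262 142.0223] [   0   89  126  108 3855] [ 0.9
[... 184 characters left out ...]
 245.0927] [258 235  22  22 313] [0.6381 0.0063 0.035 ]
scene [244.9351 256.961 ] [236 251  18  11  77] [ 0.7169 -0.0097  0.035 ]
scene [347.8132 285.3898] [ 322  262   53   49 1103] [0.5612 0.2588 0.035 ]
scene [417.72   333.4987] [406 323  25  24 375] [0.5284 0.4826 0.035 ]
side [51.3675 62.9658] [ 42  59  20   8 117] [-0.2512  1.0178  0.035 ]
side [252.5217 134.0373] [244 128  18  13 161] [0.51   0.4524 0.035 ]
side [287.3102 165.2176] [280 156  17  21 216] [0.6055 0.2735 0.035 ]
side [258.8333 168.6898] [252 159  16  21 216] [0.5093 0.2692 0.035 ]
side [272.7202 167.0963] [265 158  17  21 218] [0.556  0.2708 0.035 ]
side [308.3571 230.9464] [297 222  24  19 280] [ 0.6204 -0.0214  0.035 ]
```

Run:
```python
from h import *
np.set_printoptions(precision=4,suppress=True)
s=state();T=R.from_quat(s["tool_rot"]).as_matrix();print(T)
c=get_calibration("wrist");M=R.from_rotvec(c["rvec"]).as_matrix();o=-M.T@c["tvec"]
print(c["mtx"],T.T@(o-s["tool_pos"]),T.T@M.T)
print(T.T@(np.array([.53,-.205,.33])-s["tool_pos"]))
```

```text
[[-0.0007  0.3689  0.9295]
 [-0.0018  0.9295 -0.3689]
 [-1.     -0.0019  0.    ]]
[[325.1923   0.     277.3257]
 [  0.     325.1923 210.3616]
 [  0.       0.       1.    ]] [-0.0703  0.0001 -0.0754] [[ 0.0003 -0.2941  0.9558]
 [ 1.     -0.     -0.0003]
 [ 0.0001  0.9558  0.2941]]
[-0.026  -0.4946  0.5682]
```

Emit:
arm_command(
  rows=[
    [0, 0, 0, 0.1182, 60],
    [0, 0, 0, 0.1182, 60],
    [0, 0, 0, 0.1182, 60],
    [0, 0, 0, 0.1182, 60],
    [0, 0, 0, 0.1182, 60],
    [0, 0, 0, 0.1182, 60],
    [0, 0, 0, 0.1182, 60],
    [0, 0, 0, 0.1182, 60],
    [0, 0, 0, 0.1182, 60],
    [0, 0, 0, 0.1182, 60],
    [0, 0, 0, 0.1182, 60],
  ],
)

```text
t: 1.02
tool_pos: [0.1843, 0.4645, 0.3034]
tool_rot: [-0.527, -0.471, 0.528, -0.471]
wrist_force: [-1.1, 0.7, 0.0]
width: 0.051
```

Emit:
arm_command(
  rows=[
    [-0.0015, 0.021, 0.029, 0, 60],
    [-0.0015, 0.021, 0.029, 0, 60],
    [-0.0015, 0.021, 0.029, 0, 60],
    [-0.0015, 0.021, 0.029, 0, 60],
    [-0.0015, 0.021, 0.029, 0, 60],
    [-0.0015, 0.021, 0.029, 0, 60],
    [-0.0015, 0.021, 0.029, 0, 60],
    [-0.0015, 0.021, 0.029, 0, 60],
    [-0.0015, 0.021, 0.029, 0, 60],
    [-0.0015, 0.021, 0.029, 0, 60],
    [-0.0015, 0.021, 0.029, 0, 60],
    [-0.0015, 0.021, 0.029, 0, 60],
    [-0.0015, 0.021, 0.029, 0, 60],
    [-0.0015, 0.021, 0.029, 0, 60],
    [-0.0015, 0.021, 0.029, 0, 60],
    [-0.0015, 0.021, 0.029, 0, 60],
    [-0.0015, 0.021, 0.029, 0, 60],
    [-0.0015, 0.021, 0.029, 0, 60],
    [-0.0015, 0.021, 0.029, 0, 60],
    [0, 0, 0, 0, 60],
  ],
)

```text
t: 2.68
tool_pos: [0.5245, -0.1308, 0.331]
tool_rot: [-0.527, -0.47, 0.528, -0.472]
wrist_force: [0.1, 0.8, 1.1]
width: 0.0511
```

Run:
```python
from h import *
import pickle
c=get_calibration("wrist");s=state();im=grab_frame("wrist");cv2.imwrite("pics/w1.png",im);pickle.dump((c,s),open("w1.pkl","wb"))
print(s["t"],s["tool_pos"],s["joint_pos"],s["width"],s["wrist_force"])
```

```text
2.6833 [ 0.52446282 -0.13078568  0.33099032] [-0.24352696  0.31234852  0.17197225  1.42961937 -0.00201173  1.44016566] 0.05111236337422922 [0.1408568  0.77461393 1.13528288]
```

View pics/w1.png

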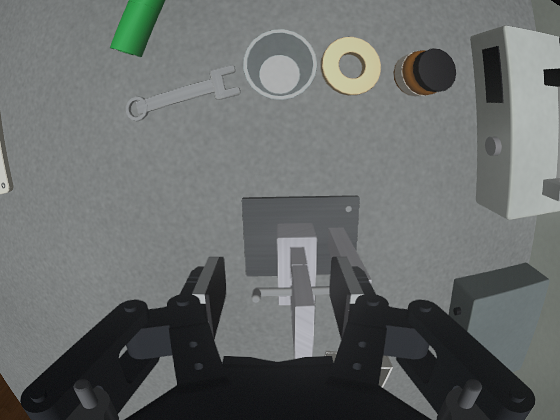

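The wrist view shows the stand base at (243–360, 197–276), the plate top at about (302,265–355), the foot block at (297,245) and the peg's end with its finger at (256,294). I'll enlarge that area.

Run:
```python
import cv2
im=cv2.imread("pics/w1.png");cv2.imwrite("pics/w1c.png",cv2.resize(im[190:365,225:375],None,fx=3.4,fy=3.4,interpolation=cv2.INTER_CUBIC))
```

```text
(no output)
```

View pics/w1c.png

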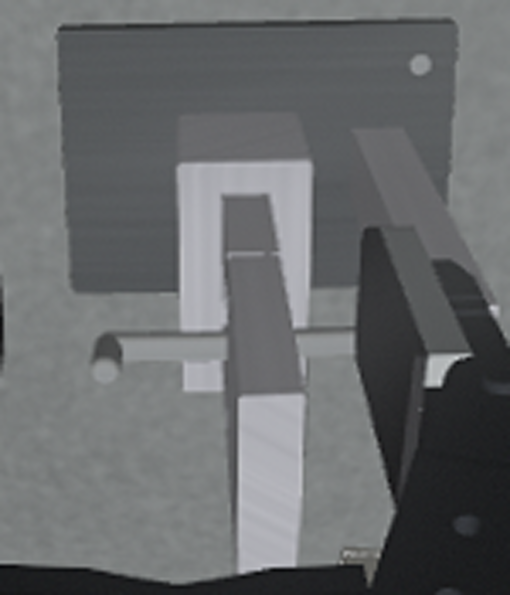

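```bash
cat >> h.py <<'E'
def wproj(c,P):
    M=R.from_rotvec(c["rvec"]).as_matrix();q=M@P+c["tvec"];r=np.arctan2(np.hypot(*q[:2]),q[2]);return q[:2]/np.hypot(*q[:2])*r*c["mtx"][0,0]+c["mtx"][:2,2]
E
python3 - <<'E'
from h import *
import pickle
np.set_printoptions(precision=4,suppress=True)
c,s=pickle.load(open("w1.pkl","rb"))
P=lambda u,v,z:onz("wrist",(u/3.4+225,v/3.4+190),z,c)
a,b=P(238,395,.21),P(305,393,.21);print("plate top",a,b,(a+b)/2,np.arctan2(*(b-a)[1::-1]))
a,b=P(177,162,.105),P(312,160,.105);print("foot top",a,b,(a+b)/2,np.arctan2(*(b-a)[1::-1]))
a,b=P(180,115,.06),P(297,112,.06);print("foot bot",a,b)
a,b=P(58,30,.01),P(456,23,.01);print("base",a,b,(a+b)/2,np.arctan2(*(b-a)[1::-1]))
e,f=P(108,347,.14),P(354,341,.14);yw=np.arctan2(*(f-e)[1::-1]);print("rod",e,f,yw)
for ang in range(-45,46,15):
    t=np.radians(ang);n=np.array([-np.sin(yw),np.cos(yw),0]);
    q=e+.02*(np.cos(t)*np.array([0,0,1])+np.sin(t)*n);print(ang,(wproj(c,q)-[225,190])*3.4)
T=R.from_quat(s["tool_rot"]).as_matrix();print(np.arctan2(T[1,1],T[0,1]))
E
```

```text
plate top [ 0.5304 -0.1861  0.21  ] [ 0.5442 -0.1874  0.21  ] [ 0.5373 -0.1867  0.21  ] -0.0971207511116125
foot top [ 0.519 -0.175  0.105] [ 0.5579 -0.179   0.105 ] [ 0.5384 -0.177   0.105 ] -0.1009862549699937
foot bot [ 0.5198 -0.1767  0.06  ] [ 0.5581 -0.1801  0.06  ]
base [ 0.477  -0.1565  0.01  ] [ 0.6245 -0.1702  0.01  ] [ 0.5508 -0.1633  0.01  ] -0.09314135045193137
rod [ 0.4955 -0.2137  0.14  ] [ 0.5631 -0.22    0.14  ] -0.09402372497093921
-45 [107.683  418.0163]
-30 [106.2647 412.2794]
-15 [104.9246 401.711 ]
0 [103.7763 386.914 ]
15 [102.9248 368.9235]
30 [102.4505 349.1387]
45 [102.3966 329.1775]
-0.11289654011318609
```

The finger looks to lean only about 15° towards +y, which I'll confirm by feel. The chock is centred at about (0.5345, −0.2168), yaw −0.095. Next I go over it, then down.

Emit:
arm_command(
  rows=[
    [0, 0.006, 0.0283, -0.018, 60],
    [0, 0.006, 0.0283, 0, 60],
    [0, 0.006, 0.0281, 0, 60],
    [0, 0, 0, 0, 60],
    [0.025, 0, 0, 0, 60],
    [0.025, 0, 0, 0, 60],
    [0.022, 0, 0, 0, 60],
    [0.01, 0, 0, 0, 60],
    [0.01, 0, 0, 0, 60],
    [0, 0, 0, 0, 60],
    [0, 0, 0, 0, 60],
  ],
)

```text
t: 3.65
tool_pos: [0.5322, -0.2113, 0.2408]
tool_rot: [0.522, 0.477, -0.522, 0.477]
wrist_force: [-0.5, -0.7, 0.1]
width: 0.051
```

Run:
```python
from h import *
s=state();print(s["t"],s["tool_pos"],s["wrist_force"],s["joint_pos"])
c=get_calibration("wrist");im=grab_frame("wrist");cv2.imwrite("pics/w2.png",im[190:420,150:430])
for z in (.21,.15): print(z,wproj(c,np.array([.5345,-.2168,z])))
```

```text
3.65 [ 0.53218081 -0.21131063  0.24083852] [-0.50986291 -0.74721275  0.05047286] [-3.78014795e-01  4.16384610e-01  8.78581311e-02  1.24217655e+00
  1.01012125e-04  1.28130555e+00]
0.21 [285.4083656 331.5649004]
0.15 [282.9592364  263.72261984]
```

View pics/w2.png

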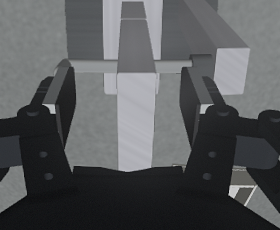

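The plate stands between the pads, near the middle. I'll correct the few millimetres of offset and grip.

Emit:
arm_command(
  rows=[
    [0.002, 0.0028, 0.0053, 0, 60],
    [0, 0, 0, 0, 60],
    [0, 0, 0, 0, 30],
    [0, 0, 0, 0, 30],
    [0, 0, 0, 0, 15],
    [0, 0, 0, 0, 8],
    [0, 0, 0, 0, 4],
    [0, 0, 0, 0, 0],
    [0, 0, 0, 0, 0],
    [0, 0, 0, 0, 0],
    [0, 0, 0, 0, 0],
    [0, 0, 0, 0, 0],
  ],
  grip_force=60,
)

```text
t: 4.7
tool_pos: [0.5345, -0.2174, 0.2388]
tool_rot: [0.522, 0.477, -0.522, 0.477]
wrist_force: [-0.4, 0.4, 3.9]
width: 0.0135
```

Emit:
arm_command(
  rows=[
    [-0.003, 0, 0, 0, 0],
    [-0.003, 0, 0, 0, 0],
    [-0.003, 0, 0, 0, 0],
    [0, 0, 0, 0, 0],
    [0, 0, 0, 0, 0],
  ],
)

```text
t: 5.12
tool_pos: [0.5342, -0.2172, 0.2469]
tool_rot: [-0.522, -0.478, 0.522, -0.477]
wrist_force: [0.1, 0.3, -5.4]
width: 0.0133
```

Emit:
arm_command(
  rows=[
    [-0.003, 0, 0, 0, 0],
    [-0.003, 0, 0, 0, 0],
    [-0.003, 0, 0, 0, 0],
    [-0.002, 0, 0, 0, 0],
    [0, 0, 0, 0, 0],
    [0, 0, 0, 0, 0],
  ],
)

```text
t: 5.62
tool_pos: [0.5345, -0.2174, 0.2588]
tool_rot: [0.522, 0.477, -0.522, 0.477]
wrist_force: [-0.6, 0.6, -5.0]
width: 0.0132
```

It's lifted 20 mm and the force is its free weight, about 5 N. I'll shift 3 mm towards +y and draw slowly, watching the force.

Emit:
arm_command(
  rows=[
    [0, 0, -0.003, 0, 0],
    [0, -0.003, 0, 0, 0],
    [0, -0.004, 0, 0, 0],
    [0, -0.004, 0, 0, 0],
    [0, -0.004, 0, 0, 0],
    [0, -0.003, 0, 0, 0],
    [0, 0, 0, 0, 0],
  ],
)

```text
t: 6.2
tool_pos: [0.5158, -0.2127, 0.2585]
tool_rot: [-0.522, -0.477, 0.522, -0.477]
wrist_force: [-0.1, 0.6, -5.5]
width: 0.0135
```

Emit:
arm_command(
  rows=[
    [0, -0.002, 0, 0, 0],
    [0, -0.002, 0, 0, 0],
    [0, -0.002, 0, 0, 0],
    [0, -0.002, 0, 0, 0],
    [0, 0, 0, 0, 0],
  ],
)

```text
t: 6.62
tool_pos: [0.5083, -0.212, 0.2584]
tool_rot: [-0.522, -0.477, 0.522, -0.477]
wrist_force: [0.4, 0.6, -6.0]
width: 0.0136
```

Emit:
arm_command(
  rows=[
    [0, -0.002, 0, 0, 0],
    [0, -0.002, 0, 0, 0],
    [0, -0.002, 0, 0, 0],
    [0, 0, 0, 0, 0],
  ],
)

```text
t: 6.95
tool_pos: [0.5023, -0.2114, 0.2584]
tool_rot: [-0.522, -0.477, 0.522, -0.477]
wrist_force: [-0.3, 0.3, -5.5]
width: 0.0133
```

There's no resistance 32 mm along, where a blocked plate would have stopped. I'll carry on slowly.

Emit:
arm_command(
  rows=[
    [0, -0.002, 0, 0, 0],
    [0, -0.002, 0, 0, 0],
    [0, -0.002, 0, 0, 0],
    [0, -0.002, 0, 0, 0],
    [0, 0, 0, 0, 0],
  ],
)

```text
t: 7.37
tool_pos: [0.4943, -0.2107, 0.2584]
tool_rot: [-0.522, -0.477, 0.522, -0.477]
wrist_force: [0.2, 0.5, -5.3]
width: 0.0135
```

Emit:
arm_command(
  rows=[
    [0, -0.003, 0, 0, 0],
    [0, -0.003, 0, 0, 0],
    [0, -0.004, 0, 0, 0],
    [0, -0.004, 0, 0, 0],
    [0, 0, 0, 0, 0],
  ],
)

```text
t: 7.78
tool_pos: [0.4798, -0.2094, 0.2584]
tool_rot: [-0.522, -0.477, 0.522, -0.477]
wrist_force: [-0.4, 0.1, -6.3]
width: 0.0135
```

Emit:
arm_command(
  rows=[
    [0, -0.005, 0, 0, 0],
    [0, -0.008, 0, 0, 0],
    [0, -0.01, 0, 0, 0],
    [0, -0.012, 0, 0, 0],
    [0, -0.01, 0, 0, 0],
    [0, 0, 0, 0, 0],
  ],
)

```text
t: 8.28
tool_pos: [0.4333, -0.205, 0.2583]
tool_rot: [-0.522, -0.478, 0.522, -0.476]
wrist_force: [-0.1, 0.5, -6.3]
width: 0.0134
```

The chock is off the peg. I'll raise it and carry it to the tray's open end for a close look.

Emit:
arm_command(
  rows=[
    [-0.01, -0.003, 0, 0, 0],
    [-0.02, -0.006, 0, 0, 0],
    [-0.02, -0.006, -0.008, 0, 0],
    [-0.01, -0.01, -0.018, 0, 0],
    [0, -0.01, -0.03, 0, 0],
    [0, -0.01, -0.032, 0, 0],
    [0, -0.01, -0.032, 0, 0],
    [0, -0.01, -0.032, 0, 0],
    [0, -0.01, -0.032, 0, 0],
    [0, -0.01, -0.032, 0, 0],
    [0, -0.01, -0.032, 0, 0],
    [0, -0.01, -0.032, -0.02, 0],
    [0, -0.01, -0.032, -0.03, 0],
    [0, -0.01, -0.032, -0.03, 0],
    [0, -0.01, -0.032, -0.03, 0],
    [0, -0.01, -0.03, -0.028, 0],
    [0, -0.005, -0.018, 0, 0],
    [0, 0, -0.01, 0, 0],
    [0, 0, 0, 0, 0],
    [0, 0, 0, 0, 0],
  ],
)

```text
t: 9.95
tool_pos: [0.3135, 0.2375, 0.3189]
tool_rot: [0.488, 0.512, -0.487, 0.513]
wrist_force: [-0.3, 0.1, -5.3]
width: 0.0138
```

Run:
```python
from h import *
import pickle
c=get_calibration("wrist");s=state();im=grab_frame("wrist");cv2.imwrite("pics/w3.png",im);pickle.dump((c,s),open("w3.pkl","wb"))
T=R.from_quat(s["tool_rot"]).as_matrix();print(s["t"],s["tool_pos"],s["wrist_force"],np.arctan2(T[1,1],T[0,1]))
```

```text
9.95 [0.31352649 0.23746753 0.3189373 ] [-0.2649266   0.08482909 -5.25582641] 0.04979248969441055
```

View pics/w3.png

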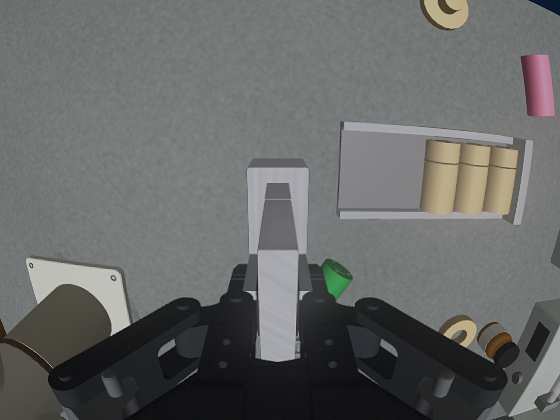

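The wrist view shows the open tray at (340–530, 122–223): rail ends at (342,123) and (339,215), cell 1's near edge at x≈424, and the chock hanging in the pads upright.

Run:
```python
from h import *
import pickle
np.set_printoptions(precision=4,suppress=True)
c,s=pickle.load(open("w3.pkl","rb"))
P=lambda u,v,z:onz("wrist",(u,v),z,c)
for k,p in dict(tipout=(342,122.5,.022),tipin=(343,131,.022),lowin=(339,211,.022),lowout=(339,218,.022),farout=(512,136.5,.022),lowfar=(513,216.5,.022),stopA=(532,141,.05),stopB=(522,223.5,.05),c1a=(427,143,.03),c1b=(422,212,.03),c1tl=(426,150,.03),c1tr=(461,152,.03),bedA=(340,128,.008),bedB=(338,214,.008)).items(): print(k,P(*p))
for z,y in((.008+0,0),): pass
# foot of chock: top z
u=s["tool_pos"][2]-.1788; print("foot z",u,P(248,169,u+.045),P(309,169,u+.045),P(264,250,u+.15),P(296,250,u+.15))
```

```text
tipout [0.3833 0.307  0.022 ]
tipin [0.3852 0.2974 0.022 ]
lowin [0.3892 0.2024 0.022 ]
lowout [0.3902 0.1936 0.022 ]
farout [0.6284 0.32   0.022 ]
lowfar [0.6587 0.2071 0.022 ]
stopA [0.6429 0.3194 0.05  ]
stopB [0.6538 0.2059 0.05  ]
c1a [0.4881 0.2941 0.03  ]
c1b [0.4949 0.2087 0.03  ]
c1tl [0.4878 0.2856 0.03  ]
c1tr [0.5385 0.2886 0.03  ]
bedA [0.3842 0.3    0.008 ]
bedB [0.3914 0.1942 0.008 ]
foot z 0.1401373035549329 [0.2927 0.2763 0.1851] [0.3315 0.2783 0.1851] [0.3072 0.268  0.2901] [0.3179 0.2685 0.2901]
```

Emit:
arm_command(
  rows=[
    [0, 0.012, -0.001, 0, 0],
    [0, 0.022, -0.002, 0, 0],
    [0, 0.025, -0.002, 0, 0],
    [0, 0.025, -0.002, 0, 0],
    [0, 0.025, -0.002, 0, 0],
    [0, 0.015, -0.001, 0, 0],
    [0, 0.005, 0, 0, 0],
    [0.015, 0, 0, 0, 0],
    [0.02, 0, 0, 0, 0],
    [0.02, 0, 0, 0, 0],
    [0.015, 0, 0, 0, 0],
    [0.01, 0, 0, 0, 0],
    [0.007, 0, 0, 0, 0],
    [0, 0, 0, 0, 0],
    [0, 0, 0, 0, 0],
  ],
)

```text
t: 11.25
tool_pos: [0.4418, 0.2533, 0.2318]
tool_rot: [0.488, 0.512, -0.488, 0.512]
wrist_force: [0.1, 0.3, -5.3]
width: 0.0132
```

Run:
```python
from h import *
import pickle
np.set_printoptions(precision=4,suppress=True)
c=get_calibration("wrist");s=state();im=grab_frame("wrist");cv2.imwrite("pics/w4.png",cv2.resize(im[40:400,180:460],None,fx=1.6,fy=1.6));pickle.dump((c,s),open("w4.pkl","wb"))
T=R.from_quat(s["tool_rot"]).as_matrix();print(s["t"],s["tool_pos"],s["wrist_force"],np.arctan2(T[1,1],T[0,1]))
```

```text
11.25 [0.4418 0.2533 0.2318] [ 0.1329  0.2536 -5.3387] 0.0482980967911229
```

View pics/w4.png

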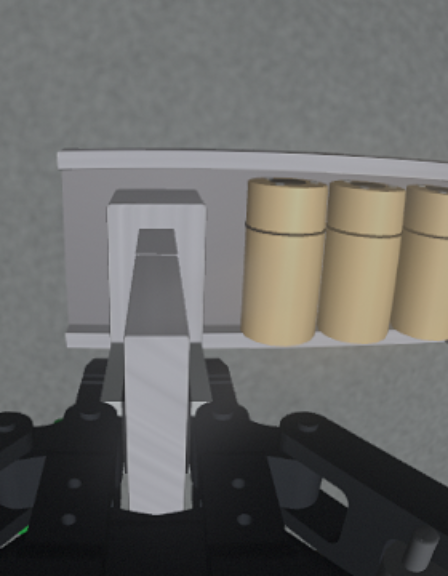

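The foot hangs between the rails with a gap on the +y side, and cell 1's near edge is well clear. I'll quantify the centring.

Run:
```python
from h import *
import pickle
np.set_printoptions(precision=4,suppress=True)
c,s=pickle.load(open("w4.pkl","rb"))
P=lambda u,v,z:onz("wrist",(u/1.6+180,v/1.6+40),z,c)
for k,p in dict(railouttip=(58,152,.022),railintip=(59,167,.022),railout200=(250,151.5,.022),railin200=(225,167,.022),bedcorner=(62,172,.008),lowintip=(67,333,.022),lowouttip=(67,347,.022),footL=(108,205,.098),footR=(205,205,.098),fbL=(116,189,.053),fbR=(198,189,.053),c1edge=(244,290,.035),c1edgeb=(248,200,.035)).items(): print(k,P(*p))
```

```text
railouttip [0.3861 0.3079 0.022 ]
railintip [0.3868 0.2997 0.022 ]
railout200 [0.4897 0.3131 0.022 ]
railin200 [0.4766 0.3037 0.022 ]
bedcorner [0.386  0.2954 0.008 ]
lowintip [0.3914 0.2024 0.022 ]
lowouttip [0.3912 0.1931 0.022 ]
footL [0.4206 0.2929 0.098 ]
footR [0.4592 0.2947 0.098 ]
fbL [0.4205 0.293  0.053 ]
fbR [0.46  0.295 0.053]
c1edge [0.4908 0.2387 0.035 ]
c1edgeb [0.4883 0.2883 0.035 ]
```

It's centred within 1 mm and yaw agrees (0.05). I'll lower it and feel for the bed.

Emit:
arm_command(
  rows=[
    [0.01, 0, 0, 0, 0],
    [0.012, 0, 0, 0, 0],
    [0.01, 0, 0, 0, 0],
    [0.006, 0, 0, 0, 0],
    [0.003, 0, 0, 0, 0],
    [0, 0, 0, 0, 0],
    [0, 0, 0, 0, 0],
  ],
)

```text
t: 11.88
tool_pos: [0.4417, 0.2537, 0.1905]
tool_rot: [0.488, 0.512, -0.488, 0.512]
wrist_force: [0.2, 0.2, -5.1]
width: 0.0136
```

Emit:
arm_command(
  rows=[
    [0.001, 0, 0, 0, 0],
    [0.001, 0, 0, 0, 0],
    [0.001, 0, 0, 0, 0],
    [0, 0, 0, 0, 0],
    [0, 0, 0, 0, 0],
  ],
)

```text
t: 12.3
tool_pos: [0.4416, 0.2536, 0.1875]
tool_rot: [0.488, 0.512, -0.488, 0.512]
wrist_force: [-0.4, 0.4, -5.5]
width: 0.0131
```

Emit:
arm_command(
  rows=[
    [0.0005, 0, 0, 0, 0],
    [0.0005, 0, 0, 0, 0],
    [0, 0, 0, 0, 0],
    [0, 0, 0, 0, 0],
  ],
)

```text
t: 12.63
tool_pos: [0.4417, 0.2537, 0.187]
tool_rot: [0.488, 0.512, -0.487, 0.512]
wrist_force: [-1.1, 0.3, -0.0]
width: 0.0135
```

Emit:
arm_command(
  rows=[
    [0.0005, 0, 0, 0, 0],
    [0, 0, 0, 0, 0],
    [0, 0, 0, 0, 0],
  ],
)

```text
t: 12.88
tool_pos: [0.4418, 0.2538, 0.187]
tool_rot: [0.488, 0.512, -0.487, 0.512]
wrist_force: [-3.0, -0.7, 6.2]
width: 0.0132
```

It touched the bed gently. I'll ease the down-force off and push in, slowing before the first cell.

Emit:
arm_command(
  rows=[
    [-0.0008, 0, 0, 0, 0],
    [0, 0, 0, 0, 0],
    [0, 0.002, 0, 0, 0],
    [0, 0.003, 0, 0, 0],
    [0, 0.003, 0, 0, 0],
    [0, 0.003, 0, 0, 0],
    [0, 0.003, 0, 0, 0],
    [0, 0.002, 0, 0, 0],
    [0, 0.001, 0, 0, 0],
    [0, 0.001, 0, 0, 0],
    [0, 0, 0, 0, 0],
  ],
)

```text
t: 13.8
tool_pos: [0.4585, 0.2546, 0.1871]
tool_rot: [0.487, 0.513, -0.488, 0.511]
wrist_force: [-4.8, 0.5, 5.9]
width: 0.0134
```

Emit:
arm_command(
  rows=[
    [0, 0.001, 0, 0, 0],
    [0, 0.001, 0, 0, 0],
    [0, 0.001, 0, 0, 0],
    [0, 0.001, 0, 0, 0],
    [0, 0.001, 0, 0, 0],
    [0, 0.001, 0, 0, 0],
    [0, 0.001, 0, 0, 0],
    [0, 0.001, 0, 0, 0],
    [0, 0, 0, 0, 0],
  ],
)

```text
t: 14.55
tool_pos: [0.4666, 0.2549, 0.187]
tool_rot: [0.487, 0.513, -0.488, 0.511]
wrist_force: [-5.8, 0.9, 7.1]
width: 0.0134
```

Emit:
arm_command(
  rows=[
    [0, 0.001, 0, 0, 0],
    [0, 0.001, 0, 0, 0],
    [0, 0.001, 0, 0, 0],
    [0, 0.001, 0, 0, 0],
    [0, 0.001, 0, 0, 0],
    [0, 0, 0, 0, 0],
  ],
)

```text
t: 15.05
tool_pos: [0.4715, 0.2551, 0.1871]
tool_rot: [0.487, 0.513, -0.488, 0.511]
wrist_force: [-4.9, -0.2, 6.7]
width: 0.0133
```

Emit:
arm_command(
  rows=[
    [-0.0006, 0, 0, 0, 0],
    [0, 0.001, 0, 0, 0],
    [0, 0.001, 0, 0, 0],
    [0, 0.001, 0, 0, 0],
    [0, 0.001, 0, 0, 0],
    [0, 0, 0, 0, 0],
  ],
)

```text
t: 15.55
tool_pos: [0.4769, 0.2552, 0.187]
tool_rot: [0.488, 0.512, -0.488, 0.512]
wrist_force: [-3.3, 0.4, 1.3]
width: 0.0137
```

Run:
```python
from h import *
s=state();print(s["t"],s["tool_pos"],s["wrist_force"])
im=grab_frame("wrist");cv2.imwrite("pics/w5.png",cv2.resize(im[80:340,200:500],None,fx=2,fy=2))
```

```text
15.55 [0.47685885 0.25519531 0.18702493] [-3.32601479  0.37089029  1.27610033]
```

View pics/w5.png

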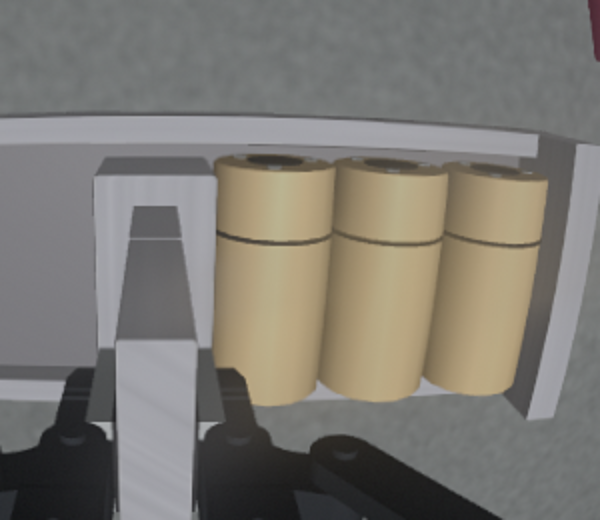

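The chock, cell 1, cell 2 and cell 3 look touching, and some gap to the stop remains. I'll keep creeping until the force rises.

Emit:
arm_command(
  rows=[
    [0, 0.001, 0, 0, 0],
    [0, 0.001, 0, 0, 0],
    [0, 0, 0, 0, 0],
  ],
)

```text
t: 15.85
tool_pos: [0.4787, 0.2553, 0.187]
tool_rot: [0.488, 0.512, -0.488, 0.512]
wrist_force: [-1.9, 1.2, -0.7]
width: 0.0133
```

Emit:
arm_command(
  rows=[
    [0, 0.001, 0, 0, 0],
    [0, 0.001, 0, 0, 0],
    [0, 0, 0, 0, 0],
  ],
)

```text
t: 16.1
tool_pos: [0.4808, 0.2554, 0.187]
tool_rot: [0.488, 0.512, -0.488, 0.512]
wrist_force: [-0.6, -1.0, -2.9]
width: 0.0134
```

Emit:
arm_command(
  rows=[
    [0, 0.001, 0, 0, 0],
    [0, 0, 0, 0, 0],
  ],
)

```text
t: 16.27
tool_pos: [0.4814, 0.2554, 0.1871]
tool_rot: [0.487, 0.512, -0.488, 0.512]
wrist_force: [-3.9, -0.5, -2.1]
width: 0.0134
```

Emit:
arm_command(
  rows=[
    [0, 0.0005, 0, 0, 0],
    [0, 0, 0, 0, 0],
    [0, 0, 0, 0, 0],
  ],
)

```text
t: 16.52
tool_pos: [0.4815, 0.2554, 0.1871]
tool_rot: [0.487, 0.512, -0.488, 0.512]
wrist_force: [-5.2, -0.5, -0.8]
width: 0.0135
```

Emit:
arm_command(
  rows=[
    [0, 0.0005, 0, 0, 0],
    [0, 0, 0, 0, 0],
    [0, 0, 0, 0, 0],
  ],
)

```text
t: 16.77
tool_pos: [0.4817, 0.2554, 0.1871]
tool_rot: [0.487, 0.512, -0.488, 0.512]
wrist_force: [-6.5, -0.5, -0.6]
width: 0.0135
```

Emit:
arm_command(
  rows=[
    [0, 0.0007, 0, 0, 0],
    [0, 0.0007, 0, 0, 0],
    [0, 0.0007, 0, 0, 0],
    [0, 0, 0, 0, 0],
    [0, 0, 0, 0, 0],
  ],
)

```text
t: 17.18
tool_pos: [0.4825, 0.2554, 0.1872]
tool_rot: [0.486, 0.513, -0.489, 0.511]
wrist_force: [-8.8, -0.7, 3.5]
width: 0.0133
```

Run:
```python
from h import *
s=state();T=R.from_quat(s["tool_rot"]).as_matrix();print(s["t"],s["tool_pos"],s["wrist_force"],s["moment"],np.arctan2(T[1,1],T[0,1]),T[:,0])
w=grab_frame("wrist");b=grab_frame("side");a=grab_frame("scene");cv2.imwrite("pics/w6full.png",w);cv2.imwrite("pics/side6.png",b);cv2.imwrite("pics/scene6.png",a)
r=lambda i:cv2.resize(i,(400,300),interpolation=cv2.INTER_CUBIC)
cv2.imwrite("pics/c6.png",np.vstack([np.hstack([r(b[140:200,215:309]),r(a[235:325,305:409])]),cv2.resize(w[115:265,290:490],(800,600))[:300]]))
```

```text
17.1833 [0.48251363 0.25542717 0.18717109] [-8.8425596  -0.71983283  3.54082501] [-0.34772344  2.52126907 -0.06864095] 0.049388115030147936 [-4.81378006e-03 -4.36122450e-04 -9.99988319e-01]
```

View pics/c6.png

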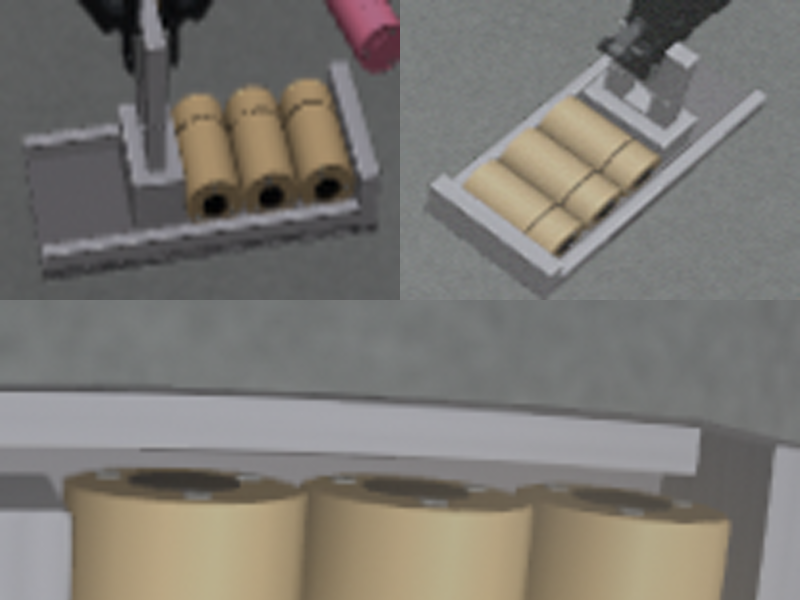

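The force stalls at about 9 N with the chock at x≈0.482; my tray estimate put the closed row at 0.4817. The side and scene crops show the chock, three cells and stop closed up and square. I'll ease the push slightly, lower the grip force and let go.

Emit:
arm_command(
  rows=[
    [-0.0003, -0.0007, 0, 0, 0],
    [0, 0, 0, 0, 0],
    [0, 0, 0, 0, 0],
    [0, 0, 0, 0, 0],
  ],
  grip_force=20,
)

```text
t: 17.67
tool_pos: [0.4822, 0.2554, 0.1872]
tool_rot: [0.486, 0.513, -0.489, 0.511]
wrist_force: [-7.1, 0.0, 0.8]
width: 0.0132
```

Emit:
arm_command(
  rows=[
    [0, 0, 0, 0, 20],
    [0, 0, 0, 0, 25],
    [0, 0, 0, 0, 35],
    [0, 0, 0, 0, 45],
    [0, 0, 0, 0, 45],
    [0, 0, 0, 0, 45],
  ],
)

```text
t: 18.17
tool_pos: [0.4846, 0.2558, 0.1881]
tool_rot: [0.488, 0.512, -0.487, 0.512]
wrist_force: [-0.4, -0.1, 0.1]
width: 0.0383
```

Emit:
arm_command(
  rows=[
    [-0.01, 0, 0, 0, 45],
    [-0.02, 0, 0, 0, 45],
    [-0.025, 0, 0, 0, 45],
    [-0.025, 0, 0, 0, 45],
    [-0.025, 0, 0, 0, 45],
    [-0.015, 0, 0, 0, 45],
    [0, 0, 0, 0, 45],
    [0, 0, 0, 0, 45],
  ],
)

```text
t: 18.83
tool_pos: [0.4845, 0.2559, 0.3092]
tool_rot: [0.489, 0.512, -0.487, 0.512]
wrist_force: [-0.6, -0.2, -0.6]
width: 0.0383
```

Run:
```python
from h import *
np.set_printoptions(precision=4,suppress=True)
c=get_calibration("wrist");s=state();w=grab_frame("wrist");b=grab_frame("side");a=grab_frame("scene")
print(s["t"],s["tool_pos"],s["wrist_force"])
cv2.imwrite("pics/w7.png",cv2.resize(w[130:330,240:440],(600,600)))
for n,new in(("side",b),("scene",a)):
    d=cv2.absdiff(new,cv2.imread(f"pics/{n}0.png")).max(2);_,m=cv2.threshold(d,40,255,0)
    k,_,st,_=cv2.connectedComponentsWithStats(m);print(n,[x[:5].tolist() for x in st[1:] if x[4]>25])
# predicted closed-row markers: tray centre and chock
tc=np.array([.5187,.2572]);u=np.array([np.cos(.05),np.sin(.05)]);n=np.array([-u[1],u[0]])
for k,x,y,z in(("foot+x top +y",-17,40,.053),("stoptop face +y",115,48,.05),("c1 top +y",5,43,.052),("c2 top",49,43,.052),("c3 top",93,43,.052)):
    q=np.r_[tc+u*x/1e3+n*y/1e3,z];print(k,(wproj(c,q)-[240,130])*3)
```

```text
18.8333 [0.4845 0.2559 0.3092] [-0.6184 -0.2294 -0.6483]
side [[0, 0, 35, 3, 88], [58, 0, 32, 22, 419], [83, 0, 41, 40, 1251], [118, 0, 19, 18, 195], [246, 0, 21, 12, 189], [140, 11, 9, 9, 42], [0, 17, 50, 189, 3376], [227, 23, 13, 24, 205], [248, 23, 14, 8, 65], [127, 30, 32, 67, 1151], [242, 43, 19, 8, 83], [244, 55, 7, 7, 45], [226, 62, 46, 62, 1356], [36, 66, 13, 135, 642], [246, 138, 7, 12, 48], [58, 142, 20, 18, 177], [243, 160, 16, 19, 115], [277, 163, 6, 12, 31], [261, 164, 8, 12, 36], [87, 179, 27, 41, 453], [59, 192, 37, 39, 736], [40, 210, 9, 5, 31], [290, 238, 6, 19, 92], [284, 267, 16, 19, 181]]
scene [[377, 0, 95, 175, 6954], [515, 0, 45, 59, 1359], [491, 6, 39, 42, 540], [474, 61, 14, 20, 46], [537, 98, 23, 46, 564], [454, 101, 10, 11, 29], [437, 107, 17, 18, 56], [500, 140, 60, 90, 2495], [238, 142, 13, 13, 55], [238, 169, 20, 14, 102], [362, 173, 46, 65, 1247], [360, 245, 8, 9, 27], [369, 244, 14, 10, 53], [350, 257, 32, 25, 199], [364, 260, 6, 8, 27], [343, 271, 16, 14, 36], [340, 273, 16, 12, 27], [332, 281, 15, 14, 31]]
foot+x top +y [161.7534  56.7818]
stoptop face +y [526.5568  44.2328]
c1 top +y [226.7636  48.2449]
c2 top [353.3802  51.0831]
c3 top [472.2013  55.7585]
```

View pics/w7.png

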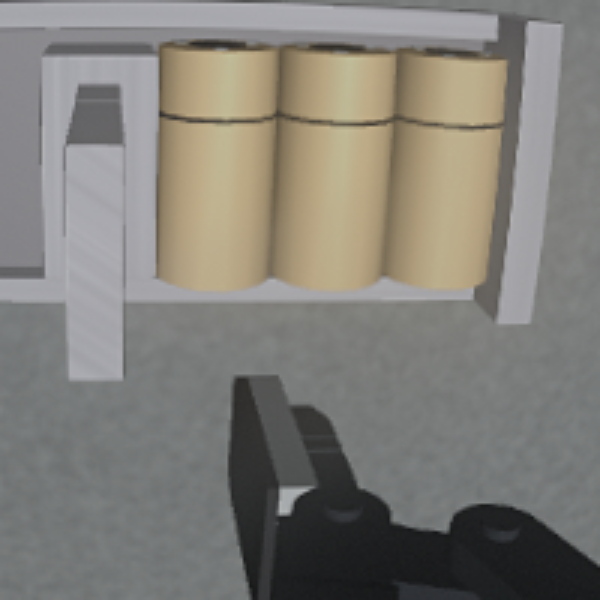

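Run:
```python
from h import *
np.set_printoptions(precision=4,suppress=True)
c=get_calibration("wrist")
tc=np.array([.5187,.2572]);u=np.array([np.cos(.05),np.sin(.05)]);n=np.array([-u[1],u[0]])
f=lambda x,y,z:(wproj(c,np.r_[tc+u*x/1e3+n*y/1e3,z])-[240,130])*3
for y in(30,0,-30):
    for x0 in(5,49,93):
        q=np.array([f(x0+22*np.cos(t),y,.03+.022*np.sin(t)) for t in np.linspace(0,2*np.pi,181)]);i=q[:,0].argmax();print(y,x0,"L",q[q[:,0].argmin()],"R",q[i])
    print(" stop top",f(115,y,.05),"stop bot",f(115,y,.008),"foot top",f(-17,y,.053))
```

```text
30 5 L [165.7232  74.9805] R [288.3435  78.1368]
30 49 L [286.5033  75.3762] R [406.3903  82.0295]
30 93 L [401.4286  77.6207] R [517.0392  87.4285]
 stop top [533.4918  92.267 ] stop bot [491.5123  76.0577] foot top [169.3868  84.1324]
0 5 L [164.8709 156.667 ] R [285.2887 160.0339]
0 49 L [283.5775 155.6102] R [401.3411 162.7831]
0 93 L [396.7063 155.8394] R [510.3102 166.0777]
 stop top [526.1861 173.405 ] stop bot [485.8874 149.3902] foot top [168.3638 171.4145]
-30 5 L [163.8182 235.5068] R [281.587 239.053]
-30 49 L [280.0327 233.137 ] R [395.2483 240.7574]
-30 93 L [391.0104 231.5308] R [502.2248 242.3589]
 stop top [517.3969 251.6923] stop bot [479.129  220.6165] foot top [167.1029 255.2273]
```

Run:
```python
import cv2,numpy as np
w=cv2.imread("pics/w7.png")
for r in(85,165,245):
    g=w[r-3:r+4,130:570].astype(float).mean(0);h=g[:,2]-g[:,0]
    m=np.where(h>25)[0]+130;gr=np.abs(np.diff(cv2.GaussianBlur(g.mean(1)[:,None],(1,7),0)[:,0]))
    pk=[i+130 for i in range(1,len(gr)-1) if gr[i]>2.0 and gr[i]>=gr[i-1] and gr[i]>gr[i+1]]
    print(r,"beige",m.min(),m.max(),"edges",pk)
```

```text
85 beige 160 505 edges [158, 162, 173, 275, 283, 296, 393, 404, 504, 521, 557]
165 beige 159 499 edges [155, 162, 272, 279, 389, 395, 497, 515, 551]
245 beige 157 489 edges [155, 159, 267, 275, 380, 390, 394, 488, 506, 541]
```

```bash
python3 -c "
from workcell import *
s=state();print(s['t'],s['wrist_force'],s['width']);print(sign_off())"
```

```text
18.9833 [-0.40102441  0.06180347 -0.42421262] 0.038732378860452985
the job is handed in; nothing more can be done
None
```

The chock is off the peg and standing on the tray bed, with the row of three cells closed up against the stop. I handed the job in at 19.0 s of the 64 s allowed.

- **Taking it off:** I gripped the tab, lifted 20 mm, shifted 3 mm towards +y and drew it off slowly. The camera suggested the finger leaned about 15° that way. There was no sideways resistance, and the force stayed at the chock's own weight, about 5 N.
- **Placing:** I lowered it until it touched the bed between the rails. One feeling step went a little further than needed, pressing about 6 N through the wrist before I eased off.
- **Pushing:** I pushed at about 12 mm/s along the tray until it stalled at about 9 N. The chock stood at x = 0.482; my tray estimate put the closed row at 0.4817.
- **Letting go:** I eased the push slightly, opened the gripper and went straight up 120 mm. The wrist force is now about zero.

**Last checks:** In the wrist picture taken after release, the chock, the three cells and the stop are in contact and parallel, and the chock is upright. The gap between the last cell and the stop agrees with a closed row to about 0.5 mm. Before-and-after pictures show no change except the arm, the chock and the cells; the bystanders haven't moved.

**Disagreements:** My views of the tray differed by up to 5 mm in y, so I used the close wrist view. The predicted row length in that last picture was also about 2% longer than I measured, which I put down to camera calibration. No check failed.

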